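Close the dust hood and click its fan on

TASK

A wooden sanding stick has been left lying under the raised sash of the clear dust hood: take it out and lay it flat in the green tray. Then lower the sash gently by its orange handle until it is fully down, and only then turn the red fan switch clockwise past its click so that it stays on. Leave the jar, the bowl and the blue pot where they stand.

Things in the scene. Friction and masses are not known exactly. Their poses are not given: they have to be found in the camera images.
- hood: Fixed clear bench hood, 340 mm wide (y), 200 mm high, with a sash in front. Origin on the table under the middle of the sash's plane (6 mm thick panel in two aluminium guide posts, 22 x 20 mm, 322 mm high, centred 174 mm either side); +x points into the hood, whose sides and roof run from 12 to 212 mm behind the sash. The front faces the robot (-x).
- sash (a joint): Height in m of the sash above fully down: 0 shut, 0.13 fully up. It stays where it is left (friction) and takes about 5 N to push down, 14 N to lift. Sash panel 322 mm wide, 170 mm high.
- sash_handle (a point): Middle of the top face of the orange handle bar on the sash (moves with it). The bar is 120 mm long along the hood's y, 18 mm deep (x), 12 mm high, its centre line 50 mm in front of the sash panel, with an arm to the sash near each end; 167 mm above the table when the sash is down. The sash's top edge is 4 mm higher than this point.
- stick: Loose wooden sanding stick, 280 mm long (its x), 30 mm wide (y), 12 mm thick (z), 80 g, one end grey for 120 mm (+x end, under the sash). Origin at the centre of its underside. The sash cannot shut on it.
- tray: Fixed shallow green tray, 340 x 140 x 25 mm outside, walls and floor 5 mm. Origin at the centre of its underside, long side along x.
- switch_box: Fixed grey switch box 110 x 110 x 70 mm with a yellow disc (84 mm across, 4 mm thick) on top; origin at the centre of its underside. A white mark shows off; a green one, 60 degrees clockwise seen from above, shows on.
- switch (a joint): Angle of the red switch in rad: 0 off, 1.05 on, growing clockwise seen from above. A spring detent holds it at either end: it resists with 0.2 N m at first, less and less up to half way (0.52), then snaps over to on; let go before half way, it springs back.
- switch_grip (a point): Centre of the top face of the red switch's grip bar, on the vertical turning axis, 116 mm above the table; turns with the switch. The bar is 58 mm long (point's x), 14 mm wide (y) and stands 34 mm high above a 60 mm wide, 8 mm thick red disc. A white line marks its pointer end (-x).
- jar: Bystander: amber glass jar, 66 mm across, 110 mm high, origin at the centre of its underside.
- bowl: Bystander: white bowl, 110 mm across, 55 mm high, origin at the centre of its underside.
- pot: Bystander: blue cup-shaped pot inside the hood, 68 mm across, 70 mm high, origin at the centre of its underside.

How it is judged:
By the outcome, as a careful person would: the job done as asked, in the order asked, and still so for the second after the job is handed in, with the robot touching nothing.
It also fails if it takes over 67 s, if anything falls off the work surface, if the arm or the gripper's body presses on something with over 40 N, if the wrist force passes 120 N, or if a joint passes its speed limit or range.

ROBOT

A 6-joint arm with a two-finger parallel gripper is mounted at the origin on the work surface. World frame = base frame: x ahead of the robot, y to its left, z up, the work surface at z = 0. Lengths are in mm, angles in degrees, forces in N, time in s.
With the tool pointing down it reaches from about 300 to 850 mm from the base axis. Payload 4.2 kg.
Tool frame: the origin (TCP) lies at the very end of the fingers, on their centre line; the grasp point (between the pads) lies 19 mm behind it; z points along the fingers, y is the line along which they close (so a half turn about z gives the same grasp; the last joint's range is limited). The gripper opens to 91 mm and grips with 3 to 60 N. Pads are 32 mm wide; open, the fingers measure 118 mm over their backs; the gripper's body (76 mm by 178 mm) begins 60 mm behind the grasp point.
Start: joints at [-64.973, 18.312, 89.639, -0, 72.044, -1.146], TCP at [253.626, -516.059, 213.976] pointing down, gripper open.
Joint ranges: [-177.97, 177.97], [-48.28, 115.42], [12.27, 149.76], [-77.06, 257.06], [2.81, 150.46], [-146.56, 146.56]. Speed limits (degrees/s): [147.25, 147.25, 180, 180, 180, 180].

INTERFACE

Orientations are given as [roll, pitch, yaw] about the fixed x, y, z axes, in that order (R = Rz(yaw) Ry(pitch) Rx(roll)).
In Python, from workcell import env, grab_frame gives the robot as it stands. The module is installed in compiled form; this text tells all that it offers.
- The arm moves only by the tool move_arm, never from a script. Its argument "plan" is a list of rows, each an object of numbers: "tx", "ty", "tz": the shift along the tool's x, y, z in cm; "wx", "wy", "wz": the turn, a rotation vector about the tool's x, y, z in rad. In form: [{"tx": .., "ty": .., "tz": .., "wx": .., "wy": .., "wz": ..}, ...]. A call has 1 to 12 rows; each row shifts and turns the commanded pose from where the row before left it, along the tool's axes as they then stand; what a row does not reach is not made up. A row lasts 1/12 s, in which the tool goes at most 41.7 mm and 7.16 degrees, less where a joint would pass 70% of its speed; a pose out of reach is approached as far as the arm can. A call is refused whole if a number of a shift passes 4.17 or a number of a turn 0.125, either way. A call with a gripper value outside its range is refused whole. "gripper" is the finger opening in cm, from 0 to 9.12, set as the call begins (left out, the last holds). The fingers move at their own pace and stop on an object; "force" is the grip in N (left out, the last holds). Time passes only in rows, so rows that do not move let the fingers close. It gives the time, the measured TCP pose, the force, the opening and the grip force at its end, in the units of the state.
- env.state(): the state, without advancing time (a new reading comes with each control period).
- grab_frame(name): name is "scene" or "top" or "wrist"; returns a dict with "color" (480x640x3 uint8, red, green, blue), "vfov" (degrees; the focal length in pixels is half the picture's height over the tangent of half this angle, whatever the lens; pixels are square), "cx", "cy" (the principal point, pixels), "view" (4x4, takes a point from world to camera coordinates). Camera axes: x right, y up, looking along -z (the intrinsics and any distortion apply to the point x, -y, -z); pixel columns grow to the right and rows downward; lengths in mm; the calibration is good to about 2 mm. A picture is of the moment at which its call begins. There is no depth.
- env.job_done(): hands the job in; it is judged then, once.
The state is a dict: "time_s": time; "qpos": joint angles; "qvel": joint speeds; "effort": joint torques, N m; "ee_pos": TCP position; "ee_rot": TCP orientation; "force": force on the tool from outside, world axes, zero at the start; "torque": the same for the moment, N m; "gripper_width": finger opening in mm; "gripper_force": force on a finger pad.
Only numpy, scipy, OpenCV 4.12 (cv2) and the standard library are available. Lean on these libraries where they do the work, as an engineer would, in place of code of your own. Each camera call takes 0.05 s, during which the arm holds its last target. There are 200 camera calls.

## Working session

There is one attempt and no reset: what is moved stays moved. The work goes in short steps, Python scripts to look and compute and a tool call to move; the robot and the scene stay as the last step left them, time stands still between calls to the robot, and variables do not carry over. Pictures are saved under pics/ and viewed, at most 10 in all, crops included, and the job is handed in when it is done.

Besides the shell and the picture viewer there is one more tool, called after "Request:" as name(argument=value, ...) on one line, values as JSON. move_arm: Moves the arm, as the interface text tells. Its arguments: {"type":"object","properties":{"plan":{"type":"array","items":{"type":"object","properties":{"tx":{"type":"number"},"ty":{"type":"number"},"tz":{"type":"number"},"wx":{"type":"number"},"wy":{"type":"number"},"wz":{"type":"number"}}}},"gripper":{"type":"number"},"force":{"type":"number"}},"required":["plan"]}

```bash
mkdir -p pics; python3 - <<'E'
from workcell import env, grab_frame
import cv2, pickle
d={}
for n in ("scene","top"):
    f=grab_frame(n); d[n]=f; cv2.imwrite(f"pics/{n}0.png",f["color"][:,:,::-1])
    print(n,f["vfov"],f["cx"],f["cy"],f["view"].tolist(),[k for k in f])
pickle.dump(d,open("f0.pkl","wb"))
s=env.state();print(s)
E
```

```text
scene 52.45025222201067 312.4349497491944 241.5908562064825 [[0.8182141944048704, -0.5749028689552999, -0.003496189547912756, -486.0744942671775], [0.5465524805373796, 0.7759500978927703, 0.31493147127373283, -352.3092266420407], [-0.17834213773762803, -0.2595922511308183, 0.9491079733412883, -1137.3502638451882], [0.0, 0.0, 0.0, 1.0]] ['color', 'vfov', 'cx', 'cy', 'view']
top 53.96140524768039 313.01725024803744 236.61976034973384 [[0.01416820273829303, -0.9998259781770131, -0.01213570737722836, 1.305867989041923], [0.9971481568044767, 0.013228410295364004, 0.07430048817129348, -566.375783811979], [-0.07412702214848262, -0.013153802622686814, 0.9971620540634113, -953.4730713632507], [0.0, 0.0, 0.0, 1.0]] ['color', 'vfov', 'cx', 'cy', 'view']
{'time_s': 0.1, 'qpos': array([-6.49732651e+01,  1.83494902e+01,  8.96997253e+01,  6.24178075e-04,
        7.20440890e+01, -1.14528973e+00]), 'qvel': array([ 0.001287  , -0.10414533, -0.19020938, -0.04336037, -0.02139116,
       -0.03408995]), 'effort': array([ 5.61514389e-04, -4.13333201e+01, -2.32509774e+01,  7.28529459e-02,
        4.21817915e-02, -4.45175169e-05]), 'ee_pos': array([ 253.43147579, -515.6317799 ,  213.18710187]), 'ee_rot': array([-1.79906726e+02, -2.45828847e-03,  2.61718297e+01]), 'force': array([0.16554502, 0.1097554 , 0.56157194]), 'torque': array([-0.01244178, -0.01514388,  0.03821017]), 'gripper_force': 0.0, 'gripper_width': 91.30250860418353}
```

View pics/scene0.png

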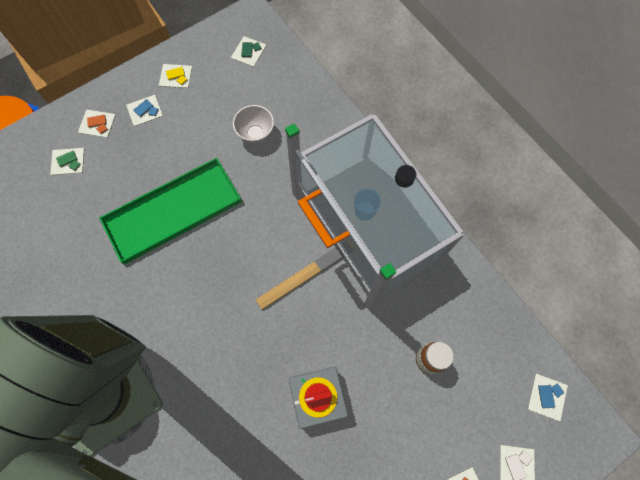

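View pics/top0.png

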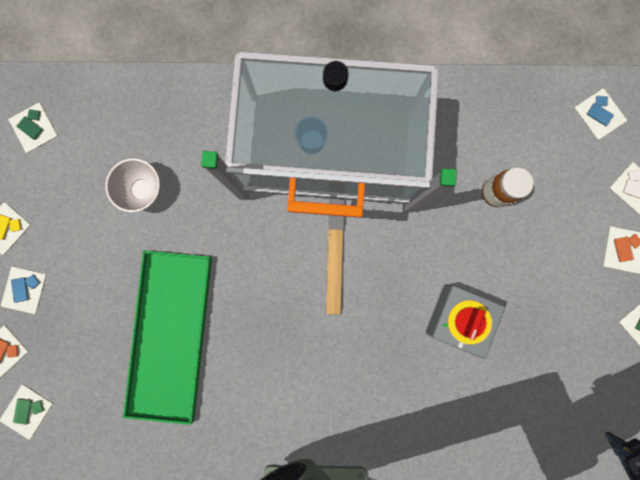

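```bash
cat > h.py <<'E'
import numpy as np, cv2, pickle
def cam(f):
    fl=240/np.tan(np.radians(f["vfov"]/2)); V=f["view"]; R=V[:3,:3]
    U,_,W=np.linalg.svd(R); return fl,R,-R.T@V[:3,3]
def ray(f,p):
    fl,R,c=cam(f); d=R.T@np.array([(p[0]-f["cx"])/fl,-(p[1]-f["cy"])/fl,-1]); return c,d/np.linalg.norm(d)
def onz(f,p,z):
    c,d=ray(f,p); return c+d*(z-c[2])/d[2]
def tri(*obs):
    A=np.zeros((3,3));b=np.zeros(3);L=[]
    for f,p in obs:
        c,d=ray(f,p);P=np.eye(3)-np.outer(d,d);A+=P;b+=P@c;L.append((c,P))
    x=np.linalg.solve(A,b); return x,max(np.linalg.norm(P@(x-c)) for c,P in L)
def proj(f,X):
    fl,_,_=cam(f);q=f["view"][:3,:3]@np.array(X)+f["view"][:3,3]
    return np.array([f["cx"]-fl*q[0]/q[2],f["cy"]+fl*q[1]/q[2]])
def mask(f,lo,hi,box=None):
    h=cv2.cvtColor(f["color"],cv2.COLOR_RGB2HSV); m=cv2.inRange(h,np.array(lo),np.array(hi))
    if box: k=np.zeros_like(m);x0,y0,x1,y1=box;k[y0:y1,x0:x1]=255;m&=k
    return m
def big(m):
    c,_=cv2.findContours(m,cv2.RETR_EXTERNAL,cv2.CHAIN_APPROX_NONE); return max(c,key=cv2.contourArea)
E
python3 - <<'E'
from h import *
d=pickle.load(open("f0.pkl","rb"))
C={"tray":((50,150,40),(75,255,255),{"scene":(90,150,260,270),"top":(110,240,230,430)}),
"wood":((10,70,90),(25,200,255),{"scene":(245,245,345,320),"top":(315,215,355,325)}),
"orange":((5,200,120),(15,255,255),{"scene":(280,180,360,260),"top":(270,165,380,230)}),
"red":((0,150,60),(4,255,255),{"scene":(285,365,350,430),"top":(430,280,510,360)}),
"yellow":((22,150,100),(35,255,255),{"scene":(285,365,350,430),"top":(430,280,510,360)})}
for k,(lo,hi,b) in C.items():
    for n in ("scene","top"):
        c=big(mask(d[n],lo,hi,b[n])); r=cv2.minAreaRect(c)
        print(k,n,cv2.contourArea(c),np.round(cv2.boxPoints(r),1).tolist(),cv2.approxPolyDP(cv2.convexHull(c),3,True)[:,0].tolist())
def crop(n,x0,y0,x1,y1,s): return cv2.resize(d[n]["color"][y0:y1,x0:x1,::-1],None,fx=s,fy=s,interpolation=cv2.INTER_CUBIC)
a=crop("top",270,170,390,320,2.5);a2=crop("scene",250,180,370,330,2.5)
b=crop("top",430,275,510,365,4);b2=crop("scene",285,360,365,450,4)
# layout
W=np.zeros((375,300+300,3),np.uint8);W[:375,:300]=a;W[:375,300:]=a2
cv2.imwrite("pics/cropA.png",W);cv2.imwrite("pics/cropB.png",np.hstack([b,b2]))
E
```

```text
tray scene 6745.0 [[97.69999694824219, 218.1999969482422], [217.89999389648438, 155.5], [242.3000030517578, 202.1999969482422], [122.0, 264.8999938964844]] [[216, 158], [240, 202], [125, 263], [120, 261], [100, 217]]
tray top 11232.5 [[123.5, 416.70001220703125], [141.89999389648438, 249.39999389648438], [210.89999389648438, 257.0], [192.39999389648438, 424.29998779296875]] [[144, 251], [210, 258], [194, 410], [189, 423], [124, 416]]
wood scene 791.0 [[254.6999969482422, 299.0], [314.1000061035156, 260.5], [320.8999938964844, 270.8999938964844], [261.5, 309.3999938964844]] [[315, 262], [320, 271], [260, 307], [257, 298]]
wood top 1154.5 [[325.5, 313.0], [327.70001220703125, 228.89999389648438], [342.79998779296875, 229.3000030517578], [340.70001220703125, 313.3999938964844]] [[342, 230], [340, 313], [326, 313], [329, 230]]
orange scene 497.0 [[296.8999938964844, 201.39999389648438], [317.70001220703125, 187.5], [348.8999938964844, 234.39999389648438], [328.20001220703125, 248.1999969482422]] [[317, 190], [348, 233], [328, 246], [298, 201]]
orange top 816.0 [[287.70001220703125, 210.8
[... 166 characters left out ...]
9, 210]]
red scene 475.0 [[300.0, 397.0], [318.0, 379.0], [336.0, 397.0], [318.0, 415.0]] [[320, 384], [329, 391], [330, 400], [325, 408], [315, 410], [305, 397], [311, 386]]
red top 604.5 [[456.0, 308.0], [484.0, 308.0], [484.0, 337.0], [456.0, 337.0]] [[467, 308], [483, 311], [484, 327], [474, 337], [461, 333], [456, 323], [458, 314]]
yellow scene 1148.0 [[299.0, 377.0], [336.0, 377.0], [336.0, 417.0], [299.0, 417.0]] [[319, 377], [332, 384], [336, 402], [328, 414], [317, 417], [304, 411], [299, 394], [305, 382]]
yellow top 1426.0 [[439.5, 321.5], [469.0, 292.0], [499.5, 322.5], [470.0, 352.0]] [[475, 301], [488, 311], [491, 325], [482, 340], [466, 343], [452, 334], [448, 318], [460, 302]]
```

View pics/cropA.png

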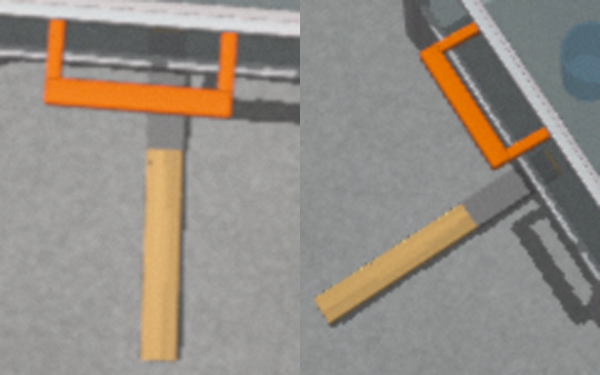

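View pics/cropB.png

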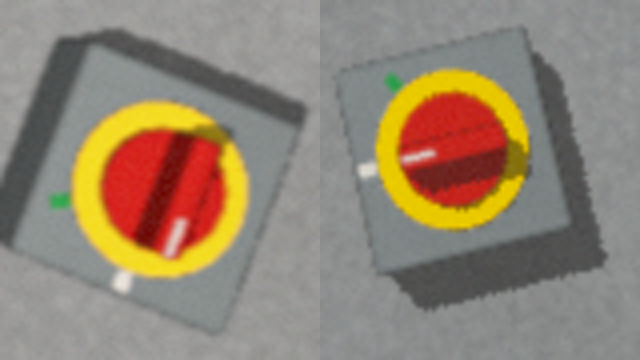

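```bash
python3 - <<'E'
from h import *
d=pickle.load(open("f0.pkl","rb")); S,T=d["scene"],d["top"]
print("cams",cam(S)[2].round(),cam(T)[2].round())
def t(n,s,p): x,e=tri((S,s),(T,p)); print(n,x.round(1),round(e,1))
t("bar L front",(298,201),(288.2,211)); t("bar R front",(329,247),(362,216.8))
t("bar L back",((440-300)/2.5+250,64/2.5+180-8/2.5),(288.6,202))
t("stick near a",(256.8,299.5),(326.3,313.5)); t("stick near b",(261,309),(341,313.5))
t("grey L",(314.5,261.5),(329,229.5)); t("grey R",(320.5,270.5),(343,229.5))
t("tray far L",(216.5,158),(143.5,250.5)); t("tray far R",(242,201),(211,256.5)); t("tray nearR",(124,263.5),(192.5,423.5)); t("tray nearL",(99.5,217),(124,417))
t("white",(297,402.5),(460.5,345)); t("green",(303.2,380.5),(445,325.2)); t("pointer line",(309.5,398.75),(473.75,334.5))
B={"scene":(285,365,350,430),"top":(430,280,510,360)};P=[]
for n in("scene","top"):
    e=cv2.fitEllipse(cv2.convexHull(big(mask(d[n],(22,150,100),(35,255,255),B[n])))) ;P.append(e[0]);print(e)
t("disc",*P)
for p in P[1:]: print(onz(T,p,74))
print("post L", tri((S,(292,130)),(T,(209,159)))); print("post R",tri((S,(388,271)),(T,(448.5,177))))
print("pot",tri((S,(367,204)),(T,(311.5,134))))
E
```

```text
cams [ 387. -301. 1189.] [494.  -4. 993.]
bar L front [590.   45.9 250.2] 0.5
bar R front [583.9 -71.9 245.8] 1.6
bar L back [610.7  48.1 210. ] 0.8
stick near a [409.7 -21.2   6.5] 1.8
stick near b [408.  -50.1  15.4] 1.3
grey L [583.1 -24.2   6.5] 0.3
grey R [582.2 -53.1  10.4] 0.7
tray far L [532.9 361.4  17.2] 0.1
tray far R [523.3 224.2  -0.8] 0.4
tray nearR [186.6 245.9  15.8] 3.0
tray nearL [199.3 381.2  32.3] 0.2
white [ 357.5 -278.4   69.3] 0.1
green [ 394.9 -248.3   71.4] 0.1
pointer line [ 384.2 -288.2  118.1] 0.3
((317.70574951171875, 397.0308532714844), (37.80615234375, 40.078330993652344), 178.15174865722656)
((469.4687194824219, 321.856201171875), (42.75637435913086, 43.868568420410156), 136.02610778808594)
disc [ 401.5 -295.3   71.1] 0.4
[ 402.17638419 -294.49708282   74.        ]
post L (array([656.68286552, 159.70594544, 312.60089008]), np.float64(0.25832047358399973))
post R (array([ 633.33031795, -189.93541195,  315.26146698]), np.float64(0.3929098763889681))
pot (array([775.66223511,  15.07297386,  40.86823314]), np.float64(0.9232281467044713))
```

Request:
move_arm(plan=[{"wz": 0.095},{"wz": 0.095},{"wz": 0.095},{"wz": 0.095},{"wz": 0.095},{"tx": 1.4,"ty": -3.0},{"tx": 1.4,"ty": -3.0},{"tx": 1.4,"ty": -3.0},{"tx": 1.4,"ty": -3.0},{"tx": 1.4,"ty": -3.0},{"tx": 1.4,"ty": -3.0},{"tx": 1.4,"ty": -3.0}], gripper=7)

```text
schema error: expected keys tx, ty, tz, wx, wy, wz
```

Request:
move_arm(plan=[{"tx": 1.4,"ty": -3.0},{"tx": 1.4,"ty": -3.0},{"tx": 1.4,"ty": -3.0},{"tx": 1.4,"ty": -3.0},{"tx": 1.4,"ty": -3.0},{"tx": 1.4,"ty": -3.0},{"tx": 1.4,"ty": -3.0},{"tx": 1.4,"ty": -3.0},{"tx": 1.4,"ty": -3.0},{}])

```text
schema error: expected keys tx, ty, tz, wx, wy, wz
```

```bash
python3 - <<'E'
from workcell import env, grab_frame
from h import *
f=grab_frame("wrist"); s=env.state(); pickle.dump(f,open("w1.pkl","wb"))
cv2.imwrite("pics/w1.png",f["color"][:,:,::-1]); print(s["time_s"],s["ee_pos"],s["ee_rot"],s["force"])
print(cam(f)[2],f["vfov"])
d=pickle.load(open("f0.pkl","rb")); T=d["top"];S=d["scene"]
for p in ((326.3,313.5),(341,313.5),(329,229.5),(343,229.5)): print(onz(T,p,12).round(1))
for p in ((256.8,299.5),(261,309),(314.5,261.5),(320.5,270.5)): print(onz(S,p,12).round(1))
E
```

```text
0.15 [ 253.46126639 -515.70390823  213.3289519 ] [-1.79924525e+02 -1.86928217e-03  2.61708556e+01] [ 0.4157268   1.14091298 -0.42138297]
[ 328.0219887  -479.57083087  384.22607204] 60.43977945552456
[408.5 -20.4  12. ]
[408.9 -50.7  12. ]
[582.3 -24.   12. ]
[582.7 -53.2  12. ]
[411.2 -23.3  12. ]
[406.8 -48.8  12. ]
[582.5 -25.5  12. ]
[581.3 -53.3  12. ]
```

View pics/w1.png

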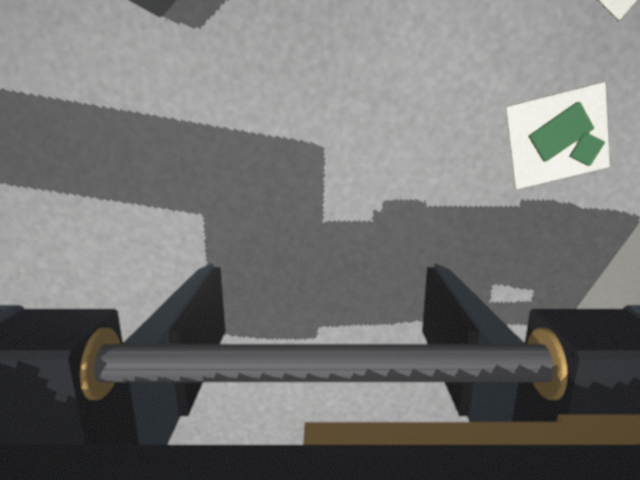

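Request:
move_arm(plan=[{"tx": 0,"ty": 0,"tz": 0,"wx": 0,"wy": 0,"wz": -0.1212},{"tx": 0,"ty": 0,"tz": 0,"wx": 0,"wy": 0,"wz": -0.1212},{"tx": 0,"ty": 0,"tz": 0,"wx": 0,"wy": 0,"wz": -0.1212},{"tx": 0,"ty": 0,"tz": 0,"wx": 0,"wy": 0,"wz": -0.1212},{"tx": 0,"ty": 0,"tz": 0,"wx": 0,"wy": 0,"wz": -0.1212},{"tx": 0,"ty": 0,"tz": 0,"wx": 0,"wy": 0,"wz": -0.1212},{"tx": 0,"ty": 0,"tz": 0,"wx": 0,"wy": 0,"wz": -0.1212},{"tx": 0,"ty": 0,"tz": 0,"wx": 0,"wy": 0,"wz": -0.1212},{"tx": 0,"ty": 0,"tz": 0,"wx": 0,"wy": 0,"wz": -0.1212},{"tx": 0,"ty": 0,"tz": 0,"wx": 0,"wy": 0,"wz": -0.1212},{"tx": 0,"ty": 0,"tz": 0,"wx": 0,"wy": 0,"wz": -0.1212}], gripper=7)

```text
time_s: 1.07
ee_pos: [253.5, -515.9, 213.6]
ee_rot: [-180.0, -0.0, 102.9]
force: [0.6, -0.7, 0.7]
gripper_width: 70.0
gripper_force: 0.0
```

Request:
move_arm(plan=[{"tx": 0,"ty": 0,"tz": 0,"wx": 0,"wy": 0,"wz": -0.1212},{"tx": 0,"ty": 0,"tz": 0,"wx": 0,"wy": 0,"wz": -0.1212},{"tx": 0,"ty": 0,"tz": 0,"wx": 0,"wy": 0,"wz": -0.1212},{"tx": 0,"ty": 0,"tz": 0,"wx": 0,"wy": 0,"wz": -0.1212},{"tx": 0,"ty": 0,"tz": 0,"wx": 0,"wy": 0,"wz": -0.1212},{"tx": 0,"ty": 0,"tz": 0,"wx": 0,"wy": 0,"wz": -0.1212},{"tx": 0,"ty": 0,"tz": 0,"wx": 0,"wy": 0,"wz": -0.1212},{"tx": 0,"ty": 0,"tz": 0,"wx": 0,"wy": 0,"wz": -0.1212},{"tx": 0,"ty": 0,"tz": 0,"wx": 0,"wy": 0,"wz": -0.1212},{"tx": 0,"ty": 0,"tz": 0,"wx": 0,"wy": 0,"wz": -0.1212},{"tx": 0,"ty": 0,"tz": 0,"wx": 0,"wy": 0,"wz": -0.1212},{"tx": 0,"ty": 0,"tz": 0,"wx": 0,"wy": 0,"wz": 0}])

```text
time_s: 2.07
ee_pos: [280.3, -500.3, 211.8]
ee_rot: [-178.8, -1.8, 176.6]
force: [0.3, -0.1, -0.1]
gripper_width: 70.0
gripper_force: 0.0
```

Request:
move_arm(plan=[{"tx": -1.5,"ty": 3,"tz": 0,"wx": 0,"wy": 0,"wz": 0},{"tx": -1.5,"ty": 3,"tz": 0,"wx": 0,"wy": 0,"wz": 0},{"tx": -1.5,"ty": 3,"tz": 0,"wx": 0,"wy": 0,"wz": 0},{"tx": -1.5,"ty": 3,"tz": 0,"wx": 0,"wy": 0,"wz": 0},{"tx": -1.5,"ty": 3,"tz": 0,"wx": 0,"wy": 0,"wz": 0},{"tx": -1.5,"ty": 3,"tz": 0,"wx": 0,"wy": 0,"wz": 0},{"tx": -1.5,"ty": 3,"tz": 0,"wx": 0,"wy": 0,"wz": 0},{"tx": -1.5,"ty": 3,"tz": 0,"wx": 0,"wy": 0,"wz": 0}])

```text
time_s: 2.73
ee_pos: [412.7, -269.0, 202.9]
ee_rot: [-178.7, -1.9, 176.3]
force: [0.2, 0.5, -0.4]
gripper_width: 70.2
gripper_force: 0.0
```

Request:
move_arm(plan=[{"tx": -1.5,"ty": 3,"tz": 0,"wx": 0,"wy": 0,"wz": 0},{"tx": -1.5,"ty": 3,"tz": 0,"wx": 0,"wy": 0,"wz": 0},{"tx": -1.5,"ty": 3,"tz": 0,"wx": 0,"wy": 0,"wz": 0},{"tx": -1.5,"ty": 3,"tz": 0,"wx": 0,"wy": 0,"wz": 0},{"tx": -1.5,"ty": 3,"tz": 0,"wx": 0,"wy": 0,"wz": 0},{"tx": -1.5,"ty": 3,"tz": 0,"wx": 0,"wy": 0,"wz": 0},{"tx": -1.5,"ty": 3,"tz": 0,"wx": 0,"wy": 0,"wz": 0},{"tx": -1.5,"ty": 3,"tz": 0,"wx": 0,"wy": 0,"wz": 0},{"tx": 0,"ty": 0,"tz": 0,"wx": 0,"wy": 0,"wz": 0},{"tx": 0,"ty": 0,"tz": 0,"wx": 0,"wy": 0,"wz": 0}])

```text
time_s: 3.57
ee_pos: [547.4, -37.6, 193.1]
ee_rot: [-178.7, -1.9, 176.5]
force: [0.2, -0.5, -0.1]
gripper_width: 69.7
gripper_force: 0.0
```

```bash
python3 - <<'E'
from workcell import env, grab_frame
from h import *
f=grab_frame("wrist"); s=env.state(); pickle.dump(f,open("w1.pkl","wb"))
cv2.imwrite("pics/w2.png",f["color"][:,:,::-1]); print(s["time_s"],s["ee_pos"],s["ee_rot"],s["force"],s["qpos"].round(1))
c=big(mask(f,(10,70,90),(25,200,255),(0,0,640,300))); print(cv2.contourArea(c),cv2.approxPolyDP(cv2.convexHull(c),3,True)[:,0].tolist())
for p in cv2.approxPolyDP(cv2.convexHull(c),3,True)[:,0]: print(p,onz(f,p,12).round(1))
E
```

```text
3.6167 [546.81081044 -38.61415954 193.27117186] [-178.67206676   -1.95487723  176.41473563] [ 0.16207104 -0.45583964  0.4764585 ] [ -4.4  17.7  93.6  -1.4  70.6 -90.3]
7021.0 [[341, 46], [347, 254], [316, 255], [306, 50]]
[341  46] [410.8 -20.1  12. ]
[347 254] [583.8 -23.1  12. ]
[316 255] [583.3 -51.1  12. ]
[306  50] [412. -48.  12.]
```

View pics/w2.png

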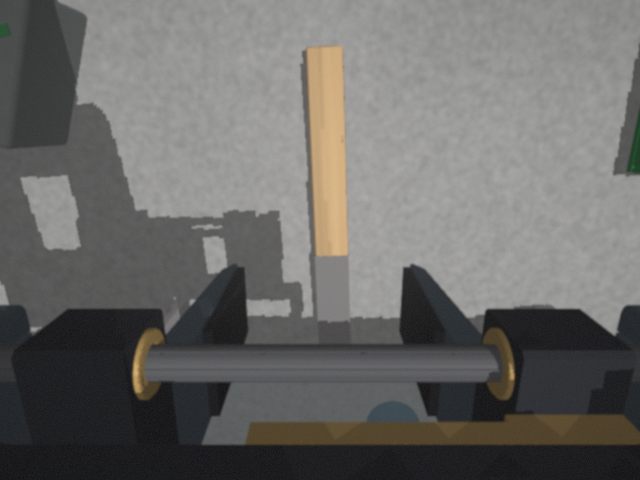

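```bash
cat > go.py <<'E'
import sys,numpy as np
from workcell import env
from scipy.spatial.transform import Rotation as R
def need(x,y,z,yaw):
    s=env.state(); A=R.from_euler("xyz",s["ee_rot"],degrees=True); B=R.from_euler("xyz",[180,0,yaw],degrees=True)
    print("t",s["time_s"],"pos",s["ee_pos"].round(1),"rot",s["ee_rot"].round(2),"w",s["gripper_width"],"turn rad",(A.inv()*B).as_rotvec().round(4),"then shift cm",(B.inv().apply(np.array([x,y,z])-s["ee_pos"])/10).round(2))
if __name__=="__main__": need(*map(float,sys.argv[1:5]))
E
python3 go.py 520 -37 200 179
```

```text
t 3.6167 pos [546.8 -38.6 193.3] rot [-178.67   -1.95  176.41] w 70.12320924919398 turn rad [-0.0224 -0.0346 -0.0447] then shift cm [ 2.68  0.11 -0.67]
```

Request:
move_arm(plan=[{"tx": 1.7,"ty": 0.1,"tz": 0,"wx": 0,"wy": 0,"wz": 0},{"tx": 1.0,"ty": 0,"tz": 0,"wx": -0.0224,"wy": -0.0346,"wz": -0.0447},{"tx": 0,"ty": 0,"tz": 3,"wx": 0,"wy": 0,"wz": 0},{"tx": 0,"ty": 0,"tz": 3,"wx": 0,"wy": 0,"wz": 0},{"tx": 0,"ty": 0,"tz": 3,"wx": 0,"wy": 0,"wz": 0},{"tx": 0,"ty": 0,"tz": 3,"wx": 0,"wy": 0,"wz": 0},{"tx": 0,"ty": 0,"tz": 3,"wx": 0,"wy": 0,"wz": 0},{"tx": 0,"ty": 0,"tz": 0,"wx": 0,"wy": 0,"wz": 0},{"tx": 0,"ty": 0,"tz": 0,"wx": 0,"wy": 0,"wz": 0}])

```text
time_s: 4.37
ee_pos: [519.1, -37.0, 44.0]
ee_rot: [180.0, -0.1, 178.8]
force: [-0.2, 0.2, 0.5]
gripper_width: 70.1
gripper_force: 0.0
```

```bash
python3 go.py 520 -37 5 179
```

```text
t 4.3667 pos [519.1 -37.   44. ] rot [ 1.7997e+02 -1.2000e-01  1.7883e+02] w 70.06132638135428 turn rad [ 0.0005 -0.0021 -0.003 ] then shift cm [-0.09  0.    3.9 ]
```

Descend, close, then lift 1.2 cm and pull out.

Request:
move_arm(plan=[{"tx": 0,"ty": 0,"tz": 2,"wx": 0,"wy": 0,"wz": 0},{"tx": 0,"ty": 0,"tz": 1.5,"wx": 0,"wy": 0,"wz": 0},{"tx": 0,"ty": 0,"tz": 0.5,"wx": 0,"wy": 0,"wz": 0},{"tx": 0,"ty": 0,"tz": 0,"wx": 0,"wy": 0,"wz": 0}])

```text
time_s: 4.7
ee_pos: [520.9, -36.4, 5.4]
ee_rot: [180.0, 0.1, 178.9]
force: [0.9, 0.2, 0.6]
gripper_width: 70.1
gripper_force: 0.0
```

Request:
move_arm(plan=[{"tx": 0,"ty": 0,"tz": 0,"wx": 0,"wy": 0,"wz": 0},{"tx": 0,"ty": 0,"tz": 0,"wx": 0,"wy": 0,"wz": 0},{"tx": 0,"ty": 0,"tz": 0,"wx": 0,"wy": 0,"wz": 0},{"tx": 0,"ty": 0,"tz": 0,"wx": 0,"wy": 0,"wz": 0},{"tx": 0,"ty": 0,"tz": 0,"wx": 0,"wy": 0,"wz": 0},{"tx": 0,"ty": 0,"tz": 0,"wx": 0,"wy": 0,"wz": 0},{"tx": 0,"ty": 0,"tz": 0,"wx": 0,"wy": 0,"wz": 0}], gripper=2, force=35)

```text
time_s: 5.28
ee_pos: [520.6, -35.9, 4.8]
ee_rot: [180.0, 0.1, 178.9]
force: [0.0, -0.5, 1.3]
gripper_width: 29.7
gripper_force: 35.0
```

Request:
move_arm(plan=[{"tx": 0,"ty": 0,"tz": -1,"wx": 0,"wy": 0,"wz": 0},{"tx": 0,"ty": 0,"tz": -1,"wx": 0,"wy": 0,"wz": 0},{"tx": 1.5,"ty": 0,"tz": 0,"wx": 0,"wy": 0,"wz": 0},{"tx": 2,"ty": 0,"tz": 0,"wx": 0,"wy": 0,"wz": 0},{"tx": 2.5,"ty": 0,"tz": 0,"wx": 0,"wy": 0,"wz": 0},{"tx": 2.5,"ty": 0,"tz": 0,"wx": 0,"wy": 0,"wz": 0},{"tx": 2.5,"ty": 0,"tz": 0,"wx": 0,"wy": 0,"wz": 0},{"tx": 2.5,"ty": 0,"tz": 0,"wx": 0,"wy": 0,"wz": 0},{"tx": 1,"ty": 0,"tz": 0,"wx": 0,"wy": 0,"wz": 0},{"tx": 0,"ty": 0,"tz": 0,"wx": 0,"wy": 0,"wz": 0}])

```text
time_s: 6.12
ee_pos: [373.4, -33.1, 24.9]
ee_rot: [180.0, 0.0, 178.9]
force: [-0.5, 0.0, 0.1]
gripper_width: 29.6
gripper_force: 35.0
```

```bash
python3 - <<'E'
from workcell import env, grab_frame
from h import *
f=grab_frame("scene"); g=grab_frame("top");pickle.dump((f,g),open("f1.pkl","wb"))
cv2.imwrite("pics/s3.png",np.vstack([f["color"][150:390,100:420,::-1],g["color"][150:390,150:470,::-1]]))
from go import need; need(340,300,110,176.4)
E
```

```text
t 6.2167 pos [377.7 -33.5  25.2] rot [180.     0.3  178.92] w 29.65722444533684 turn rad [0.0002 0.0052 0.0439] then shift cm [ 5.86 33.04 -8.48]
```

View pics/s3.png

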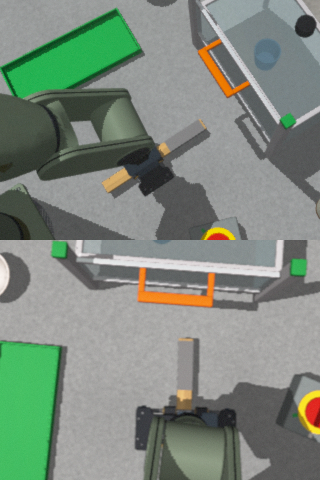

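```bash
python3 - <<'E'
from h import *
f,g=pickle.load(open("f1.pkl","rb"))
print(onz(g,(337,249.5),32),onz(f,(302,272.5),32),tri((f,(303,273.5)),(g,(336,249.5))))
from go import need; need(327,305,85,176.4)
E
```

```text
[539.81315289 -40.33322585  32.        ] [538.00988612 -35.50537771  32.        ] (array([539.51144602, -38.28628127,  28.28777834]), np.float64(0.47205563099327813))
t 6.2167 pos [377.7 -33.5  25.2] rot [180.     0.3  178.92] w 29.65722444533684 turn rad [0.0002 0.0052 0.0439] then shift cm [ 7.19 33.46 -5.98]
```

Request:
move_arm(plan=[{"tx": 0,"ty": 0,"tz": -3,"wx": 0,"wy": 0,"wz": 0.044},{"tx": 0,"ty": 0,"tz": -3,"wx": 0,"wy": 0,"wz": 0},{"tx": 0.4,"ty": 2,"tz": 0,"wx": 0,"wy": 0,"wz": 0},{"tx": 0.7,"ty": 3.4,"tz": 0,"wx": 0,"wy": 0,"wz": 0},{"tx": 0.7,"ty": 3.4,"tz": 0,"wx": 0,"wy": 0,"wz": 0},{"tx": 0.7,"ty": 3.4,"tz": 0,"wx": 0,"wy": 0,"wz": 0},{"tx": 0.7,"ty": 3.4,"tz": 0,"wx": 0,"wy": 0,"wz": 0},{"tx": 0.7,"ty": 3.4,"tz": 0,"wx": 0,"wy": 0,"wz": 0},{"tx": 0.7,"ty": 3.4,"tz": 0,"wx": 0,"wy": 0,"wz": 0},{"tx": 0.7,"ty": 3.4,"tz": 0,"wx": 0,"wy": 0,"wz": 0},{"tx": 0.7,"ty": 3.4,"tz": 0,"wx": 0,"wy": 0,"wz": 0},{"tx": 0.7,"ty": 3.4,"tz": 0,"wx": 0,"wy": 0,"wz": 0}])

```text
time_s: 7.22
ee_pos: [330.3, 299.9, 85.0]
ee_rot: [179.9, 0.2, 176.4]
force: [0.8, 0.5, -0.8]
gripper_width: 29.4
gripper_force: 35.0
```

Request:
move_arm(plan=[{"tx": 0,"ty": 0.8,"tz": 0,"wx": 0,"wy": 0,"wz": 0},{"tx": 0,"ty": 0,"tz": 0,"wx": 0,"wy": 0,"wz": 0},{"tx": 0,"ty": 0,"tz": 0,"wx": 0,"wy": 0,"wz": 0},{"tx": 0,"ty": 0,"tz": 0,"wx": 0,"wy": 0,"wz": 0}])

```text
time_s: 7.55
ee_pos: [329.8, 303.4, 84.3]
ee_rot: [-180.0, 0.1, 176.4]
force: [-0.0, -0.0, 0.2]
gripper_width: 29.2
gripper_force: 35.0
```

```bash
python3 - <<'E'
from workcell import grab_frame
from h import *
g=grab_frame("top");f=grab_frame("scene")
cv2.imwrite("pics/s4.png",np.hstack([cv2.resize(g["color"][200:440,80:280,::-1],None,fx=2,fy=2),cv2.resize(f["color"][120:360,60:260,::-1],None,fx=2,fy=2)]))
from go import need; need(332,305,10.5,176.4)
E
```

```text
t 7.65 pos [329.8 303.   84.4] rot [-1.800e+02  6.000e-02  1.763e+02] w 29.86881735534418 turn rad [-0.0001  0.0011 -0.0017] then shift cm [-0.21  0.21  7.39]
```

View pics/s4.png

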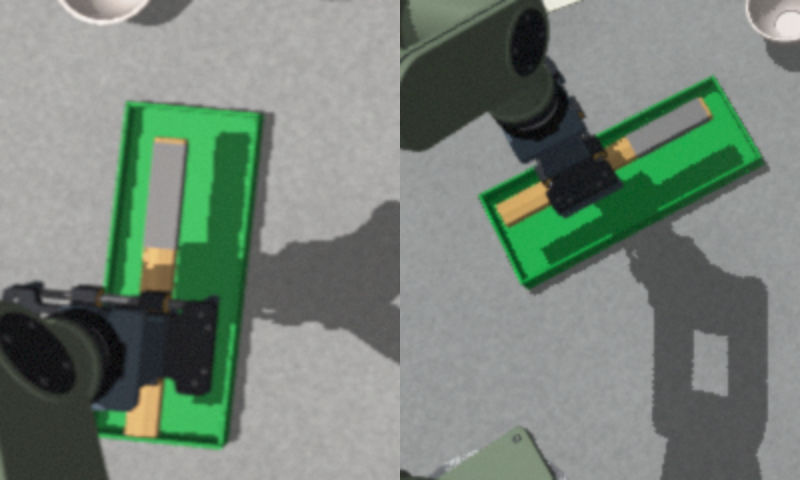

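```bash
python3 - <<'E'
from h import *
d=pickle.load(open("f0.pkl","rb"));T=d["top"]
for p in ((157,269),(173,269.5),(142.5,417.5),(158.5,418.5)): print(onz(T,p,92).round(1))
for p in ((143.5,250.5),(211,256.5),(192.5,423.5),(124,417)): print(onz(T,p,25).round(1))
E
```

```text
[494.9 305.9  92. ]
[494.4 275.1  92. ]
[217.4 322.4  92. ]
[216.2 292.3  92. ]
[532.7 358.4  25. ]
[522.2 218.4  25. ]
[186.9 245.4  25. ]
[197.2 384.1  25. ]
```

Request:
move_arm(plan=[{"tx": -0.4,"ty": 0.25,"tz": 1.5,"wx": 0,"wy": 0,"wz": 0},{"tx": 0,"ty": 0,"tz": 2,"wx": 0,"wy": 0,"wz": 0},{"tx": 0,"ty": 0,"tz": 2,"wx": 0,"wy": 0,"wz": 0},{"tx": 0,"ty": 0,"tz": 1,"wx": 0,"wy": 0,"wz": 0},{"tx": 0,"ty": 0,"tz": 0.5,"wx": 0,"wy": 0,"wz": 0},{"tx": 0,"ty": 0,"tz": 0.3,"wx": 0,"wy": 0,"wz": 0},{"tx": 0,"ty": 0,"tz": 0,"wx": 0,"wy": 0,"wz": 0},{"tx": 0,"ty": 0,"tz": 0,"wx": 0,"wy": 0,"wz": 0}])

```text
time_s: 8.32
ee_pos: [334.3, 306.6, 12.0]
ee_rot: [179.9, 0.1, 176.4]
force: [-0.3, -0.1, -1.1]
gripper_width: 29.4
gripper_force: 35.0
```

Request:
move_arm(plan=[{"tx": 0,"ty": 0,"tz": 0,"wx": 0,"wy": 0,"wz": 0},{"tx": 0,"ty": 0,"tz": 0,"wx": 0,"wy": 0,"wz": 0},{"tx": 0,"ty": 0,"tz": 0,"wx": 0,"wy": 0,"wz": 0},{"tx": 0,"ty": 0,"tz": 0,"wx": 0,"wy": 0,"wz": 0},{"tx": 0,"ty": 0,"tz": 0,"wx": 0,"wy": 0,"wz": 0},{"tx": 0,"ty": 0,"tz": -2,"wx": 0,"wy": 0,"wz": 0},{"tx": 0,"ty": 0,"tz": -3,"wx": 0,"wy": 0,"wz": 0},{"tx": 0,"ty": 0,"tz": -4,"wx": 0,"wy": 0,"wz": 0},{"tx": 0,"ty": 0,"tz": -4,"wx": 0,"wy": 0,"wz": 0}], gripper=5)

```text
time_s: 9.07
ee_pos: [332.9, 305.9, 142.5]
ee_rot: [-179.9, -0.0, 176.4]
force: [0.8, 1.6, -0.2]
gripper_width: 50.1
gripper_force: 0.0
```

```bash
python3 - <<'E'
from workcell import grab_frame
from h import *
g=grab_frame("top");f=grab_frame("scene")
c=big(mask(g,(10,70,90),(25,200,255),(120,240,220,430)))
print(cv2.contourArea(c),[onz(g,p,17).round(0).tolist() for p in cv2.boxPoints(cv2.minAreaRect(c))])
cv2.imwrite("pics/s5.png",np.hstack([cv2.resize(g["color"][200:440,80:280,::-1],None,fx=2,fy=2),cv2.resize(f["color"][120:360,60:260,::-1],None,fx=2,fy=2)]))
from go import need; need(594,-12,330,176.4)
E
```

```text
473.0 [[322.0, 320.0, 17.0], [397.0, 314.0, 17.0], [394.0, 285.0, 17.0], [320.0, 290.0, 17.0]]
t 9.1667 pos [336.9 309.4 147.5] rot [179.42   0.63 176.4 ] w 50.22927968604838 turn rad [0.0101 0.011  0.0001] then shift cm [-27.68 -30.47 -18.25]
```

View pics/s5.png

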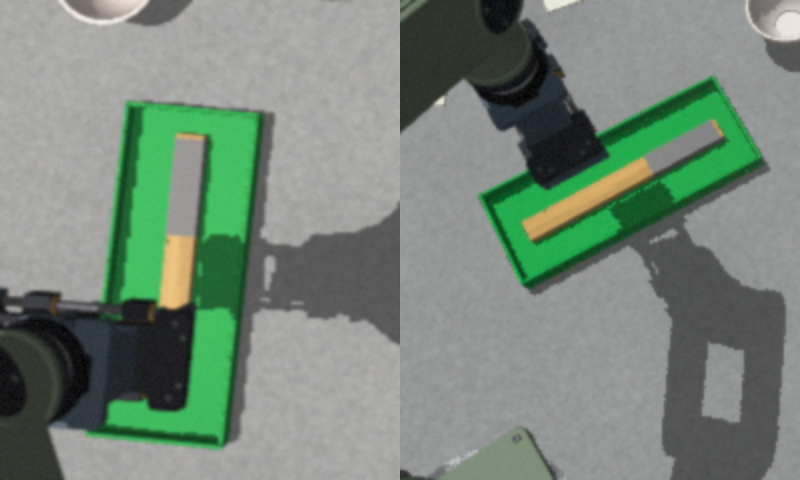

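Request:
move_arm(plan=[{"tx": 0,"ty": 0,"tz": -3,"wx": 0,"wy": 0,"wz": 0},{"tx": 0,"ty": 0,"tz": -3.8,"wx": 0,"wy": 0,"wz": 0},{"tx": 0,"ty": 0,"tz": -3.8,"wx": 0,"wy": 0,"wz": 0},{"tx": 0,"ty": 0,"tz": -3.8,"wx": 0,"wy": 0,"wz": 0},{"tx": 0,"ty": 0,"tz": -3.8,"wx": 0,"wy": 0,"wz": 0},{"tx": -1.3,"ty": -1.5,"tz": 0,"wx": 0,"wy": 0,"wz": 0},{"tx": -2.3,"ty": -2.6,"tz": 0,"wx": 0,"wy": 0,"wz": 0},{"tx": -2.3,"ty": -2.6,"tz": 0,"wx": 0,"wy": 0,"wz": 0},{"tx": -2.3,"ty": -2.6,"tz": 0,"wx": 0,"wy": 0,"wz": 0},{"tx": -2.3,"ty": -2.6,"tz": 0,"wx": 0,"wy": 0,"wz": 0},{"tx": -2.3,"ty": -2.6,"tz": 0,"wx": 0,"wy": 0,"wz": 0},{"tx": -2.3,"ty": -2.6,"tz": 0,"wx": 0,"wy": 0,"wz": 0}], gripper=0, force=20)

```text
time_s: 10.17
ee_pos: [473.9, 124.8, 323.1]
ee_rot: [180.0, 0.0, 176.4]
force: [1.1, 0.3, 0.4]
gripper_width: 0.1
gripper_force: 0.0
```

Request:
move_arm(plan=[{"tx": -2.3,"ty": -2.6,"tz": 0,"wx": 0,"wy": 0,"wz": 0},{"tx": -2.3,"ty": -2.6,"tz": 0,"wx": 0,"wy": 0,"wz": 0},{"tx": -2.3,"ty": -2.6,"tz": 0,"wx": 0,"wy": 0,"wz": 0},{"tx": -2.3,"ty": -2.6,"tz": 0,"wx": 0,"wy": 0,"wz": 0},{"tx": -2.3,"ty": -2.6,"tz": 0,"wx": 0,"wy": 0,"wz": 0},{"tx": 0,"ty": 0,"tz": 0,"wx": 0,"wy": 0,"wz": 0},{"tx": 0,"ty": 0,"tz": 0,"wx": 0,"wy": 0,"wz": 0}])

```text
time_s: 10.75
ee_pos: [580.3, -11.8, 322.1]
ee_rot: [180.0, -0.1, 176.3]
force: [-0.2, -0.0, -0.4]
gripper_width: 0.6
gripper_force: 0.0
```

```bash
python3 go.py 594 -12 275 176.4
```

```text
t 10.75 pos [580.3 -11.8 322.1] rot [ 1.7996e+02 -8.0000e-02  1.7625e+02] w 0.591123061352781 turn rad [ 0.0007 -0.0014 -0.0025] then shift cm [-1.37  0.07  4.71]
```

Request:
move_arm(plan=[{"tx": -1.3,"ty": 0,"tz": 0,"wx": 0,"wy": 0,"wz": 0},{"tx": 0,"ty": 0,"tz": 2,"wx": 0,"wy": 0,"wz": 0},{"tx": 0,"ty": 0,"tz": 2,"wx": 0,"wy": 0,"wz": 0},{"tx": 0,"ty": 0,"tz": 0.7,"wx": 0,"wy": 0,"wz": 0},{"tx": 0,"ty": 0,"tz": 0.4,"wx": 0,"wy": 0,"wz": 0},{"tx": 0,"ty": 0,"tz": 0.4,"wx": 0,"wy": 0,"wz": 0},{"tx": 0,"ty": 0,"tz": 0.4,"wx": 0,"wy": 0,"wz": 0},{"tx": 0,"ty": 0,"tz": 0.3,"wx": 0,"wy": 0,"wz": 0},{"tx": 0,"ty": 0,"tz": 0.3,"wx": 0,"wy": 0,"wz": 0},{"tx": 0,"ty": 0,"tz": 0.3,"wx": 0,"wy": 0,"wz": 0}])

```text
time_s: 11.58
ee_pos: [593.2, -11.4, 256.0]
ee_rot: [180.0, 0.1, 176.4]
force: [-0.1, 0.1, -0.7]
gripper_width: 0.6
gripper_force: 0.0
```

Request:
move_arm(plan=[{"tx": 0,"ty": 0,"tz": 0.3,"wx": 0,"wy": 0,"wz": 0},{"tx": 0,"ty": 0,"tz": 0.3,"wx": 0,"wy": 0,"wz": 0},{"tx": 0,"ty": 0,"tz": 0.3,"wx": 0,"wy": 0,"wz": 0},{"tx": 0,"ty": 0,"tz": 0.3,"wx": 0,"wy": 0,"wz": 0},{"tx": 0,"ty": 0,"tz": 0,"wx": 0,"wy": 0,"wz": 0}])

```text
time_s: 12.0
ee_pos: [593.2, -11.5, 243.5]
ee_rot: [180.0, 0.1, 176.4]
force: [0.5, 0.8, 1.7]
gripper_width: 0.4
gripper_force: 0.9
```

```bash
python3 - <<'E'
from workcell import grab_frame
from h import *
g=grab_frame("top");f=grab_frame("scene")
cv2.imwrite("pics/s6.png",np.hstack([cv2.resize(g["color"][130:250,220:420,::-1],None,fx=2,fy=2),cv2.resize(f["color"][150:270,230:430,::-1],None,fx=2,fy=2)]))
E
```

```text
(no output)
```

View pics/s6.png

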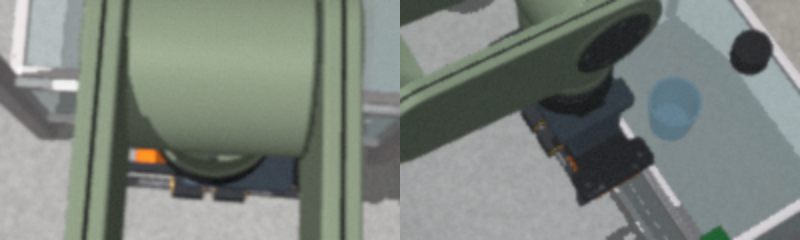

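Request:
move_arm(plan=[{"tx": 0,"ty": 0,"tz": 0.2,"wx": 0,"wy": 0,"wz": 0},{"tx": 0,"ty": 0,"tz": 0.2,"wx": 0,"wy": 0,"wz": 0},{"tx": 0,"ty": 0,"tz": 0.2,"wx": 0,"wy": 0,"wz": 0},{"tx": 0,"ty": 0,"tz": 0.2,"wx": 0,"wy": 0,"wz": 0},{"tx": 0,"ty": 0,"tz": 0.2,"wx": 0,"wy": 0,"wz": 0}])

```text
time_s: 12.52
ee_pos: [593.2, -11.5, 233.6]
ee_rot: [180.0, 0.1, 176.4]
force: [-0.6, 0.9, 4.9]
gripper_width: 0.2
gripper_force: 2.4
```

Contact (≈5 N, as expected). Continue slowly.

Request:
move_arm(plan=[{"tx": 0,"ty": 0,"tz": 0.25,"wx": 0,"wy": 0,"wz": 0},{"tx": 0,"ty": 0,"tz": 0.25,"wx": 0,"wy": 0,"wz": 0},{"tx": 0,"ty": 0,"tz": 0.25,"wx": 0,"wy": 0,"wz": 0},{"tx": 0,"ty": 0,"tz": 0.25,"wx": 0,"wy": 0,"wz": 0},{"tx": 0,"ty": 0,"tz": 0.25,"wx": 0,"wy": 0,"wz": 0},{"tx": 0,"ty": 0,"tz": 0.25,"wx": 0,"wy": 0,"wz": 0},{"tx": 0,"ty": 0,"tz": 0.25,"wx": 0,"wy": 0,"wz": 0},{"tx": 0,"ty": 0,"tz": 0.25,"wx": 0,"wy": 0,"wz": 0},{"tx": 0,"ty": 0,"tz": 0.25,"wx": 0,"wy": 0,"wz": 0},{"tx": 0,"ty": 0,"tz": 0.25,"wx": 0,"wy": 0,"wz": 0}])

```text
time_s: 13.35
ee_pos: [593.2, -11.5, 208.4]
ee_rot: [180.0, 0.1, 176.4]
force: [-0.1, -0.8, 4.4]
gripper_width: 0.8
gripper_force: 2.4
```

Request:
move_arm(plan=[{"tx": 0,"ty": 0,"tz": 0.25,"wx": 0,"wy": 0,"wz": 0},{"tx": 0,"ty": 0,"tz": 0.25,"wx": 0,"wy": 0,"wz": 0},{"tx": 0,"ty": 0,"tz": 0.25,"wx": 0,"wy": 0,"wz": 0},{"tx": 0,"ty": 0,"tz": 0.25,"wx": 0,"wy": 0,"wz": 0},{"tx": 0,"ty": 0,"tz": 0.25,"wx": 0,"wy": 0,"wz": 0},{"tx": 0,"ty": 0,"tz": 0.25,"wx": 0,"wy": 0,"wz": 0},{"tx": 0,"ty": 0,"tz": 0.25,"wx": 0,"wy": 0,"wz": 0},{"tx": 0,"ty": 0,"tz": 0.25,"wx": 0,"wy": 0,"wz": 0},{"tx": 0,"ty": 0,"tz": 0.25,"wx": 0,"wy": 0,"wz": 0},{"tx": 0,"ty": 0,"tz": 0.25,"wx": 0,"wy": 0,"wz": 0}])

```text
time_s: 14.18
ee_pos: [593.2, -11.5, 183.4]
ee_rot: [180.0, 0.1, 176.4]
force: [0.2, -1.7, 4.7]
gripper_width: 0.5
gripper_force: 2.4
```

Slower near the bottom.

Request:
move_arm(plan=[{"tx": 0,"ty": 0,"tz": 0.2,"wx": 0,"wy": 0,"wz": 0},{"tx": 0,"ty": 0,"tz": 0.2,"wx": 0,"wy": 0,"wz": 0},{"tx": 0,"ty": 0,"tz": 0.2,"wx": 0,"wy": 0,"wz": 0},{"tx": 0,"ty": 0,"tz": 0.2,"wx": 0,"wy": 0,"wz": 0},{"tx": 0,"ty": 0,"tz": 0.15,"wx": 0,"wy": 0,"wz": 0},{"tx": 0,"ty": 0,"tz": 0.15,"wx": 0,"wy": 0,"wz": 0},{"tx": 0,"ty": 0,"tz": 0.1,"wx": 0,"wy": 0,"wz": 0},{"tx": 0,"ty": 0,"tz": 0.1,"wx": 0,"wy": 0,"wz": 0},{"tx": 0,"ty": 0,"tz": 0.1,"wx": 0,"wy": 0,"wz": 0},{"tx": 0,"ty": 0,"tz": 0.1,"wx": 0,"wy": 0,"wz": 0},{"tx": 0,"ty": 0,"tz": 0,"wx": 0,"wy": 0,"wz": 0}])

```text
time_s: 15.1
ee_pos: [593.2, -11.5, 168.4]
ee_rot: [180.0, 0.1, 176.4]
force: [1.3, -1.6, 3.4]
gripper_width: 0.7
gripper_force: 1.6
```

Request:
move_arm(plan=[{"tx": 0,"ty": 0,"tz": 0.05,"wx": 0,"wy": 0,"wz": 0},{"tx": 0,"ty": 0,"tz": 0.05,"wx": 0,"wy": 0,"wz": 0},{"tx": 0,"ty": 0,"tz": 0,"wx": 0,"wy": 0,"wz": 0},{"tx": 0,"ty": 0,"tz": 0,"wx": 0,"wy": 0,"wz": 0}])

```text
time_s: 15.43
ee_pos: [593.2, -11.5, 167.6]
ee_rot: [180.0, 0.1, 176.4]
force: [1.2, -2.2, 4.4]
gripper_width: 0.6
gripper_force: 1.9
```

Request:
move_arm(plan=[{"tx": 0,"ty": 0,"tz": 0.05,"wx": 0,"wy": 0,"wz": 0},{"tx": 0,"ty": 0,"tz": 0.05,"wx": 0,"wy": 0,"wz": 0},{"tx": 0,"ty": 0,"tz": 0.05,"wx": 0,"wy": 0,"wz": 0},{"tx": 0,"ty": 0,"tz": 0,"wx": 0,"wy": 0,"wz": 0}])

```text
time_s: 15.77
ee_pos: [593.2, -11.5, 167.3]
ee_rot: [180.0, 0.1, 176.4]
force: [-1.0, -1.2, 8.7]
gripper_width: 0.2
gripper_force: 4.5
```

Request:
move_arm(plan=[{"tx": 0,"ty": 0,"tz": 0.05,"wx": 0,"wy": 0,"wz": 0},{"tx": 0,"ty": 0,"tz": 0.05,"wx": 0,"wy": 0,"wz": 0},{"tx": 0,"ty": 0,"tz": 0.05,"wx": 0,"wy": 0,"wz": 0},{"tx": 0,"ty": 0,"tz": 0,"wx": 0,"wy": 0,"wz": 0},{"tx": 0,"ty": 0,"tz": 0,"wx": 0,"wy": 0,"wz": 0}])

```text
time_s: 16.18
ee_pos: [593.2, -11.4, 167.2]
ee_rot: [180.0, 0.2, 176.4]
force: [-2.6, -1.2, 15.7]
gripper_width: 0.3
gripper_force: 7.8
```

Request:
move_arm(plan=[{"tx": 0,"ty": 0,"tz": -2,"wx": 0,"wy": 0,"wz": 0},{"tx": 0,"ty": 0,"tz": -3,"wx": 0,"wy": 0,"wz": 0},{"tx": 1.7,"ty": -2.9,"tz": 0,"wx": 0,"wy": 0,"wz": 0},{"tx": 1.7,"ty": -2.9,"tz": 0,"wx": 0,"wy": 0,"wz": 0},{"tx": 1.7,"ty": -2.9,"tz": 0,"wx": 0,"wy": 0,"wz": 0},{"tx": 1.7,"ty": -2.9,"tz": 0,"wx": 0,"wy": 0,"wz": 0},{"tx": 1.7,"ty": -2.9,"tz": 0,"wx": 0,"wy": 0,"wz": 0},{"tx": 1.7,"ty": -2.9,"tz": 0,"wx": 0,"wy": 0,"wz": 0},{"tx": 1.7,"ty": -2.9,"tz": 0,"wx": 0,"wy": 0,"wz": 0},{"tx": 1.7,"ty": -2.9,"tz": 0,"wx": 0,"wy": 0,"wz": 0},{"tx": 1.7,"ty": -2.9,"tz": 0,"wx": 0,"wy": 0,"wz": 0},{"tx": 1.7,"ty": -2.9,"tz": 0,"wx": 0,"wy": 0,"wz": 0}])

```text
time_s: 17.18
ee_pos: [403.5, -290.2, 213.3]
ee_rot: [179.8, -0.0, 176.4]
force: [0.1, -0.1, 1.2]
gripper_width: 0.6
gripper_force: 0.0
```

Request:
move_arm(plan=[{"tx": 0,"ty": 0,"tz": 0,"wx": 0,"wy": 0,"wz": 0.1},{"tx": 0,"ty": 0,"tz": 0,"wx": 0,"wy": 0,"wz": 0.1},{"tx": 0,"ty": 0,"tz": 0,"wx": 0,"wy": 0,"wz": 0.104},{"tx": 0,"ty": 0,"tz": 0,"wx": 0,"wy": 0,"wz": 0},{"tx": 0,"ty": 0,"tz": 0,"wx": 0,"wy": 0,"wz": 0}], gripper=5)

```text
time_s: 17.6
ee_pos: [404.8, -289.5, 213.5]
ee_rot: [179.9, -0.1, 159.1]
force: [-0.3, 0.6, 0.3]
gripper_width: 31.3
gripper_force: 0.0
```

```bash
python3 - <<'E'
from workcell import grab_frame
from h import *
f=grab_frame("wrist");g=grab_frame("top");s=grab_frame("scene");pickle.dump((f,g,s),open("f2.pkl","wb"))
for n,(im,b) in {"w":(f,(0,0,640,480)),"top":(g,(430,280,510,360)),"scene":(s,(285,365,350,430))}.items():
    for col,lo,hi in (("red",(0,150,60),(4,255,255)),("yel",(22,150,100),(35,255,255))):
        m=mask(im,lo,hi,b)
        if m.any():
            c=big(m); print(n,col,cv2.contourArea(c),cv2.boundingRect(c),cv2.minEnclosingCircle(c))
# handle in top: bar colour
c=big(mask(g,(5,200,120),(15,255,255),(270,150,380,240))); r=cv2.boxPoints(cv2.minAreaRect(c)); print("handle",r.round(1).tolist(),[onz(g,p,167).round(0).tolist() for p in r])
c=big(mask(s,(5,200,120),(15,255,255),(270,170,380,280)));print(cv2.approxPolyDP(cv2.convexHull(c),3,True)[:,0].tolist())
from go import need; need(401.8,-295,140,159)
# expected projections of switch features in the wrist picture
for X in ((401.8,-295,74),(357.5,-278.4,70),(401.8-27*np.cos(np.radians(21)),-295+27*np.sin(np.radians(21)),116)): print(proj(f,X).round(0))
E
```

```text
w red 4430.0 (279, 186, 76, 88) ((317.0, 229.37208557128906), 44.03864669799805)
w yel 1.5 (279, 251, 6, 4) ((281.5, 252.0), 2.6926822662353516)
top red 53.5 (456, 309, 9, 19) ((460.5, 318.0), 9.65670394897461)
top yel 228.0 (448, 301, 21, 36) ((461.0, 318.5), 18.848176956176758)
handle [[290.8999938964844, 216.8000030517578], [293.1000061035156, 187.8000030517578], [359.20001220703125, 192.89999389648438], [357.0, 221.8000030517578]] [[590.0, 47.0, 167.0], [642.0, 44.0, 167.0], [634.0, -73.0, 167.0], [583.0, -70.0, 167.0]]
[[318, 205], [345, 245], [327, 258], [300, 218]]
t 17.75 pos [ 405.2 -289.7  213.9] rot [1.7992e+02 1.0000e-02 1.5910e+02] w 42.915068908021766 turn rad [0.0014 0.0002 0.0017] then shift cm [ 0.13 -0.61  7.39]
[316. 220.]
[315. 158.]
[314. 196.]
```

```bash
python3 - <<'E'
from h import *
f,g,s=pickle.load(open("f2.pkl","rb"))
m=mask(f,(0,0,200),(180,50,255),(260,120,380,290)); n,l,st,ce=cv2.connectedComponentsWithStats(m)
for i in range(1,n):
    if st[i,4]>8: print("white",st[i],ce[i].round(1))
m=mask(f,(45,120,60),(80,255,255),(200,100,420,290)); n,l,st,ce=cv2.connectedComponentsWithStats(m)
for i in range(1,n):
    if st[i,4]>8: print("green",st[i],ce[i].round(1),onz(f,ce[i],71))
# hue/sat rows across switch
h=cv2.cvtColor(f["color"],cv2.COLOR_RGB2HSV)
for r in (175,195,215,235): print(r,[tuple(int(v) for v in h[r,c]) for c in range(265,375,6)])
E
```

```text
white [313 152  11  15 144] [317.7 159.2]
white [315 197   4  26 102] [316.5 209.7]
175 [(70, 5, 159), (75, 6, 161), (60, 2, 160), (70, 5, 163), (23, 120, 225), (27, 135, 243), (27, 135, 243), (26, 136, 243), (27, 136, 243), (27, 134, 243), (27, 135, 243), (26, 136, 243), (27, 134, 243), (26, 135, 242), (23, 6, 166), (60, 2, 167), (60, 5, 166), (53, 6, 167), (60, 5, 165)]
195 [(60, 3, 158), (25, 139, 240), (26, 136, 243), (26, 137, 243), (20, 151, 187), (2, 174, 202), (3, 161, 139), (4, 156, 126), (3, 169, 172), (2, 155, 171), (3, 168, 159), (2, 175, 218), (2, 173, 219), (8, 166, 208), (26, 136, 243), (27, 135, 243), (27, 134, 243), (61, 98, 180), (63, 66, 177)]
215 [(25, 138, 238), (27, 137, 242), (22, 151, 203), (2, 175, 216), (2, 176, 217), (3, 161, 133), (4, 161, 135), (3, 163, 144), (2, 150, 217), (5, 67, 227), (2, 175, 211), (2, 175, 218), (2, 176, 217), (2, 174, 218), (2, 175, 218), (17, 155, 230), (26, 137, 243), (27, 135, 243), (75, 3, 165)]
235 [(22, 24, 162), (27, 138, 242), (26, 140, 242), (1, 178, 214), (1, 175, 217), (3, 162, 131), (3, 161, 133), (3, 169, 145), (2, 179, 215), (2, 176, 219), (1, 178, 205), (2, 176, 217), (2, 176, 217), (2, 177, 218), (1, 177, 217), (26, 142, 241), (27, 136, 243), (26, 130, 241), (60, 3, 166)]
```

Request:
move_arm(plan=[{"tx": 0.1,"ty": -0.5,"tz": 0,"wx": 0,"wy": 0,"wz": 0},{"tx": 0,"ty": 0,"tz": 3,"wx": 0,"wy": 0,"wz": 0},{"tx": 0,"ty": 0,"tz": 3,"wx": 0,"wy": 0,"wz": 0},{"tx": 0,"ty": 0,"tz": 2.5,"wx": 0,"wy": 0,"wz": 0},{"tx": 0,"ty": 0,"tz": 1.5,"wx": 0,"wy": 0,"wz": 0},{"tx": 0,"ty": 0,"tz": 1.5,"wx": 0,"wy": 0,"wz": 0},{"tx": 0,"ty": 0,"tz": 0.8,"wx": 0,"wy": 0,"wz": 0},{"tx": 0,"ty": 0,"tz": 0,"wx": 0,"wy": 0,"wz": 0},{"tx": 0,"ty": 0,"tz": 0,"wx": 0,"wy": 0,"wz": 0}])

```text
time_s: 18.5
ee_pos: [402.8, -294.6, 91.5]
ee_rot: [180.0, 0.1, 159.0]
force: [-0.2, -0.9, 0.9]
gripper_width: 50.3
gripper_force: 0.0
```

Request:
move_arm(plan=[{"tx": 0,"ty": 0,"tz": 0,"wx": 0,"wy": 0,"wz": 0},{"tx": 0,"ty": 0,"tz": 0,"wx": 0,"wy": 0,"wz": 0},{"tx": 0,"ty": 0,"tz": 0,"wx": 0,"wy": 0,"wz": 0},{"tx": 0,"ty": 0,"tz": 0,"wx": 0,"wy": 0,"wz": 0},{"tx": 0,"ty": 0,"tz": 0,"wx": 0,"wy": 0,"wz": 0},{"tx": 0,"ty": 0,"tz": 0,"wx": 0,"wy": 0,"wz": 0}], gripper=0.8, force=20)

```text
time_s: 19.0
ee_pos: [403.1, -293.7, 91.6]
ee_rot: [179.8, 0.1, 158.9]
force: [-0.2, 0.5, 2.6]
gripper_width: 13.9
gripper_force: 20.0
```

Request:
move_arm(plan=[{"tx": 0,"ty": 0,"tz": 0,"wx": 0,"wy": 0,"wz": 0},{"tx": 0,"ty": 0,"tz": 0,"wx": 0,"wy": 0,"wz": 0.1},{"tx": 0,"ty": 0,"tz": 0,"wx": 0,"wy": 0,"wz": 0.1},{"tx": 0,"ty": 0,"tz": 0,"wx": 0,"wy": 0,"wz": 0.1},{"tx": 0,"ty": 0,"tz": 0,"wx": 0,"wy": 0,"wz": 0.1},{"tx": 0,"ty": 0,"tz": 0,"wx": 0,"wy": 0,"wz": 0.1},{"tx": 0,"ty": 0,"tz": 0,"wx": 0,"wy": 0,"wz": 0.1},{"tx": 0,"ty": 0,"tz": 0,"wx": 0,"wy": 0,"wz": 0.1},{"tx": 0,"ty": 0,"tz": 0,"wx": 0,"wy": 0,"wz": 0.1},{"tx": 0,"ty": 0,"tz": 0,"wx": 0,"wy": 0,"wz": 0.1},{"tx": 0,"ty": 0,"tz": 0,"wx": 0,"wy": 0,"wz": 0.1},{"tx": 0,"ty": 0,"tz": 0,"wx": 0,"wy": 0,"wz": 0.04}], force=35)

```text
time_s: 20.0
ee_pos: [403.3, -293.6, 91.6]
ee_rot: [179.9, -0.1, 99.2]
force: [3.9, 5.0, 2.7]
gripper_width: 13.7
gripper_force: 35.0
```

Request:
move_arm(plan=[{"tx": 0,"ty": 0,"tz": 0,"wx": 0,"wy": 0,"wz": 0},{"tx": 0,"ty": 0,"tz": 0,"wx": 0,"wy": 0,"wz": 0},{"tx": 0,"ty": 0,"tz": 0,"wx": 0,"wy": 0,"wz": 0}])

```text
time_s: 20.25
ee_pos: [403.3, -293.6, 91.6]
ee_rot: [179.9, -0.1, 99.4]
force: [2.6, 5.6, 3.1]
gripper_width: 13.7
gripper_force: 35.0
```

Turned 59.6°. Release and retreat, then verify.

Request:
move_arm(plan=[{"tx": 0,"ty": 0,"tz": 0,"wx": 0,"wy": 0,"wz": 0},{"tx": 0,"ty": 0,"tz": 0,"wx": 0,"wy": 0,"wz": 0},{"tx": 0,"ty": 0,"tz": 0,"wx": 0,"wy": 0,"wz": 0},{"tx": 0,"ty": 0,"tz": 0,"wx": 0,"wy": 0,"wz": 0},{"tx": 0,"ty": 0,"tz": -1,"wx": 0,"wy": 0,"wz": 0},{"tx": 0,"ty": 0,"tz": -2,"wx": 0,"wy": 0,"wz": 0},{"tx": 0,"ty": 0,"tz": -3,"wx": 0,"wy": 0,"wz": 0},{"tx": 0,"ty": 0,"tz": -3,"wx": 0,"wy": 0,"wz": 0},{"tx": 0,"ty": 0,"tz": -3,"wx": 0,"wy": 0,"wz": 0},{"tx": 0,"ty": 0,"tz": 0,"wx": 0,"wy": 0,"wz": 0},{"tx": 0,"ty": 0,"tz": 0,"wx": 0,"wy": 0,"wz": 0}], gripper=5)

```text
time_s: 21.17
ee_pos: [403.3, -295.3, 213.8]
ee_rot: [179.7, 0.2, 99.4]
force: [-0.5, -0.0, -0.3]
gripper_width: 50.1
gripper_force: 0.0
```

```bash
python3 - <<'E'
from workcell import grab_frame,env
from h import *
f=grab_frame("wrist");g=grab_frame("top");s=grab_frame("scene");pickle.dump((f,g,s),open("f3.pkl","wb"))
m=mask(f,(0,0,200),(180,80,255),(200,60,440,300)); n,l,st,ce=cv2.connectedComponentsWithStats(m)
for i in range(1,n):
    if st[i,4]>20: print("white",st[i],onz(f,ce[i],116).round(0))
m=mask(f,(45,120,60),(80,255,255),(200,60,440,300)); n,l,st,ce=cv2.connectedComponentsWithStats(m)
for i in range(1,n):
    if st[i,4]>20: print("green",st[i],onz(f,ce[i],71).round(0))
for im,b in ((g,(120,240,220,430)),(s,(90,150,260,270))):
    z=17; m=mask(im,(10,70,90),(25,200,255),b)
    if m.any(): c=big(m); print("stick wood",cv2.contourArea(c),[onz(im,p,z).round(0).tolist() for p in cv2.boxPoints(cv2.minAreaRect(c))])
for im,b in ((g,(270,150,380,240)),(s,(270,170,380,280))):
    c=big(mask(im,(5,200,120),(15,255,255),b)); print("handle",[onz(im,p,167).round(0).tolist() for p in cv2.boxPoints(cv2.minAreaRect(c))])
d=pickle.load(open("f0.pkl","rb"))
for n,im in (("top",g),("scene",s)):
    for nm,b in {"top":{"bowl":(105,155,160,215),"jar":(480,165,535,210)},"scene":{"bowl":(230,100,276,146),"jar":(415,340,456,375),"pot":(355,188,380,222)}}[n].items():
        x0,y0,x1,y1=b; print(n,nm,"mean diff",np.abs(im["color"][y0:y1,x0:x1].astype(int)-d[n]["color"][y0:y1,x0:x1]).mean().round(2))
st=env.state();print(st["time_s"],st["ee_pos"],st["force"])
E
```

```text
white [263 180  15  13 119] [ 364. -268.  116.]
white [321 194   6  27 131] [ 401. -276.  116.]
stick wood 1158.0 [[224.0, 326.0, 17.0], [397.0, 315.0, 17.0], [395.0, 285.0, 17.0], [221.0, 296.0, 17.0]]
stick wood 681.0 [[223.0, 325.0, 17.0], [397.0, 315.0, 17.0], [395.0, 282.0, 17.0], [222.0, 293.0, 17.0]]
handle [[590.0, 47.0, 167.0], [642.0, 44.0, 167.0], [634.0, -73.0, 167.0], [582.0, -70.0, 167.0]]
handle [[587.0, 44.0, 167.0], [641.0, 45.0, 167.0], [633.0, -75.0, 167.0], [581.0, -74.0, 167.0]]
top bowl mean diff 6.13
top jar mean diff 5.88
scene bowl mean diff 2.26
scene jar mean diff 2.32
scene pot mean diff 2.23
21.3167 [ 401.75768926 -294.04006642  210.4244134 ] [-0.53274888 -0.64538897 -0.05316058]
```

```bash
python3 -c "
from workcell import env
print(env.job_done())"
```

```text
the job is handed in; nothing more can be done
None
```

The job is handed in at 21 s of the 67 s allowed: the stick lies flat in the green tray, the sash was then pushed fully down, and the fan switch was turned last, staying on after release; the jar, bowl and pot look unmoved, though no verdict came back.

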